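# Fit a snap-button extension tube into a stand

### The job

Take the square extension tube from its rest and fit it, nose first, into the socket of the stand: squeeze its two spring buttons flush so that they pass the mouth, then push the tube on gently, without ramming anything, until both buttons pop out through the side windows and lock it. Leave the tube locked there, and leave the other things on the bench where they stand.

Things in the scene. Friction and masses are not known exactly. Their poses are not given: they have to be found in the camera images.
- tube_centre (a point): Centre of the loose square steel tube (24 mm square, 206 mm long, 0.16 kg, nose-heavy: its weight acts about 45 mm ahead of this point), half-way along and up. x runs along the tube to the black nose, z is up. Nose end at x = +103 mm, its last 18 mm taper from 24 to 12 mm square; the black tail cap ends at x = -103 mm, with an upright pin 8 mm thick at x = -96 mm that reaches 28 mm above the axis.
- rest: Grey fixed rest on which the tube lies level, its axis 42 mm above the bench; origin under its centre, x along the tube. Base 170 x 50 x 8 mm; two U-shaped saddles, 12 mm long and 37 mm wide, at x = -62 and +62 mm, cheeks up to 40 mm above the bench. Lift the tube straight up out of it; between the saddles the tube is free for a grasp.
- tube_buttons (a point): Point on the tube's axis between its two brass spring buttons, 28 mm ahead of the tube's centre (75 mm behind the nose end), same axes. The buttons sit on the left (+y) and right (-y) sides, each 16 mm long along the tube, 10 mm high, edges bevelled by about 1 mm, standing 8 mm out of the side (40 mm over both) when free.
- button_l (a joint): How far the left (+y) button is pressed, m: 0 fully out, 0.008 flush with the tube. It moves straight in as one piece against a spring (1.2 N to start, 2.8 N when flush): pads closed on any part of its length press it flush while they stay there. Inside the socket the walls keep it at 0.004 to 0.008; it returns to about 0 when it pops out through a window.
- button_r (a joint): The same for the right (-y) button. Fingers cannot enter the socket, so pinch the rear part of both buttons and leave their front part clear ahead of the fingers; once the front part is inside the mouth, the wall holds the buttons in and the fingers can let go and take the tube farther back.
- mouth (a point): Centre of the socket's mouth on the stand, 85 mm above the bench: a blue square collar, 37 mm outside, opening 26.6 x 26.6 mm, 32 mm deep, square-edged without lead-in. x points level into the socket, z is up. Buttons that are out are stopped square by its rim. For the fingers to stay outside to the end, the last push must grip the tube wholly more than 75 mm behind the buttons' centre.
- stand: The stand, bolted down; base 190 x 90 x 12 mm, origin under its centre (70 mm beyond the mouth), x the direction of insertion. Highest: a clamp screw head 100 mm beyond the mouth, 36 mm above the socket's axis. It must not be rammed: tube and gripper may each push on it with 25 N at most. Sliding the tube in with its buttons held in by the walls takes only 2 to 6 N; the lining is slick.
- tube: The extension tube with its buttons; origin on its underside, 12 mm below its centre; axes as for the tube's centre. Behind the collar it runs in an aluminium sleeve (33 mm square outside, 27 mm inside, open at the back) with a window 18 x 14 mm in each side. The sleeve's setting differs: the window centres lie 44 to 72 mm inside the mouth, not measured; the windows' ends stop the popped buttons.
- bottle_small: Small bottle, bystander, 43 x 44 x 86 mm, origin under its centre.
- beaker: Clear beaker, bystander, 71 mm wide, 91 mm high, origin under its centre.
- tape_roll: Roll of tape lying flat, bystander, 82 mm wide, 19 mm high, origin under its centre.
- weigh_boat: White weighing boat, bystander, 82 x 82 x 19 mm, origin under its centre.
- marker_black: Black marker pen lying down, bystander, 15 x 129 x 15 mm, origin under its centre.

How it is judged:
On the way:
1. both buttons are pressed in and their front ends are inside the socket's mouth (value of joint each of button_l, button_r above 0.004 m and x of tube_buttons in the frame of mouth between -0.006 and 0.045 m and y of tube_buttons in the frame of mouth between -0.006 and 0.006 m and z of tube_buttons in the frame of mouth between -0.006 and 0.006 m), for 0.1 s.
At the end, for the whole second after the job is handed in: The tube sits in the socket with its buttons 37 to 79 mm inside the mouth, within 5 mm of the socket's axis and 0.08 rad of its direction, both buttons popped out through the windows (less than 2 mm short of fully out), at rest (value of joint each of button_l, button_r below 0.002 m and x of tube_buttons in the frame of mouth between 0.037 and 0.079 m and y of tube_buttons in the frame of mouth between -0.005 and 0.005 m and z of tube_buttons in the frame of mouth between -0.005 and 0.005 m and angle between the x axis of tube_buttons and the x axis of mouth, either way round below 0.08 rad and linear speed of tube below 0.01 m/s); the robot touches nothing.
It fails at once if the tube is forced against the stand with more than 25 N (contact force between tube and stand above 25 N).
It fails at once if the gripper or arm pushes on the stand with more than 25 N (contact force between any of the arm, the fingers and stand above 25 N).
It fails at once if a bystander is moved more than 20 mm (distance of any of bottle_small, beaker, tape_roll, weigh_boat, marker_black from where it was at the start of the episode above 0.02 m).
It also fails if it takes over 51 s, if anything falls off the work surface, if the arm or the gripper's body presses on something with over 40 N, if the wrist force passes 120 N, or if a joint passes its speed limit or range.

### The arm

A 7-joint arm with a two-finger parallel gripper is mounted at the origin on a cart in front of the work surface, level with it; the furniture and walls round the work are solid. World frame = base frame: x ahead of the robot, y to its left, z up, the work surface at z = 0. Lengths are in m, angles in rad, forces in N, time in s.
With the tool pointing down it reaches from about 0.425 to 1.025 m from the base axis. Payload 9.4 kg.
Tool frame: the origin (TCP) lies midway between the tips of the shut fingers; the grasp point (between the pads) lies 19 mm behind it (ctrl.tcp_to_grasp is the z of the grasp point in the tool frame, in m); z points along the fingers, y is the line along which they close (so a half turn about z gives the same grasp; the last joint's range is limited). The gripper opens to 85 mm and grips with 20 to 120 N. Pads are 22 mm wide; open, the fingers measure 114 mm over their backs; the gripper's body (76 mm by 85 mm) begins 54 mm behind the grasp point. The pads swing forward as they close: fully open they stand 13 mm farther back than shut.
Start: joints at [-1.181, 0.599, -0.003, 1.599, 0.002, 0.943, -0.08], TCP at [0.326, 0.647, 0.231] pointing down, gripper open.
Joint ranges: [-2.57, 2.57], [-0.35, 1.97], [-1.29, 1.29], [0.11, 2.56], [-1.05, 4.19], [0.11, 1.86], [-2.63, 2.63]. Speed limits (rad/s): [2.22, 2.22, 3.01, 3.01, 3.14, 3.14, 3.14].

### API

Orientations are given as [roll, pitch, yaw] about the fixed x, y, z axes, in that order (R = Rz(yaw) Ry(pitch) Rx(roll)).
In Python, from plant import ctrl gives the robot as it stands.
- The arm moves only by the shell command python3 -m crank 'ROWS' [OPENING]. ROWS is JSON, a list that holds one entry, the list of rows, each a list of 4 numbers: the shift along the tool's x, y, z in cm, then the turn about the tool's z in units of 10 degrees (1.0 is 10 degrees). A call has 1 to 8 rows; each row is the pose to reach, as a shift and turn from the pose commanded when the call began, along the tool's axes at that moment; what a row does not reach only later rows make up. A row lasts 1/8 s, in which the tool goes at most 62.5 mm and 10.7 degrees, less where a joint would pass 70% of its speed; a pose out of reach is approached as far as the arm can. A call with a gripper value outside its range is refused whole. OPENING is the finger opening in cm, from 0 to 8.54, set as the call begins (- or left out, the last holds). The fingers move at their own pace and stop on an object; the grip force is fixed at half the most. Time passes only in rows, so rows that repeat a pose let the fingers close. It gives the time, the measured TCP pose, the force, the opening and the grip force at its end, in the units of the state.
- ctrl.get_obs(): the state, without advancing time (a new reading comes with each control period).
- ctrl.get_image(name): name is "scene" or "top"; returns the picture (480x640x3 uint8, blue, green, red); there is no depth.
- ctrl.calibration(name): a dict with "intrinsics" (3x3 intrinsics, pixels), "dist_coeffs" ([k1, k2, p1, p2, k3] as OpenCV has them; the pictures are not rectified), "R" (3x3) and "t" (3): a world point X has camera coordinates R X + t. Camera axes: x right, y down, z forward; pixel columns grow to the right and rows downward; lengths in m; the calibration is good to about 2 mm. A picture is of the moment at which its call begins. calibration takes no time and is no camera call.
- ctrl.sign_off(): hands the job in; it is judged then, once.
The state is a dict: "t": time; "joint_positions": joint angles; "dq": joint speeds; "joint_torque": joint torques, N m; "eef_pos": TCP position; "orientation": TCP orientation; "ft_force": force on the tool from outside, world axes, zero at the start; "wrist_torque": the same for the moment, N m; "finger_gap": opening from 0.0 (shut) to 1.0 (fully open); "finger_force": force on a finger pad.
Only numpy, scipy, OpenCV 4.12 (cv2) and the standard library are available. Lean on these libraries where they do the work, as an engineer would, in place of code of your own. Each camera call takes 0.05 s, during which the arm holds its last target. There are 200 camera calls.

## Working session

There is one attempt and no reset: what is moved stays moved. The work goes in short steps, Python scripts to look and compute and a shell command to move; the robot and the scene stay as the last step left them, time stands still between calls to the robot, and variables do not carry over. Pictures are saved under pics/ and viewed, at most 10 in all, crops included, and the job is handed in when it is done.

```bash
mkdir -p pics; python3 - <<'E'
from plant import ctrl
import cv2,numpy as np
for n in("scene","top"):
    im=ctrl.get_image(n); cv2.imwrite(f"pics/{n}0.png",im)
    c=ctrl.calibration(n); R=np.array(c["R"]);print(n,np.round(c["intrinsics"],1).tolist(),np.round(c["dist_coeffs"],3),"cam",np.round(-R.T@c["t"],3),np.round(R,2).tolist())
o=ctrl.get_obs();print(o,ctrl.tcp_to_grasp)
E
```

```text
scene [[479.3, 0.0, 311.9], [0.0, 479.3, 242.1], [0.0, 0.0, 1.0]] [-0.005  0.     0.     0.     0.   ] cam [-0.338 -0.854  0.659] [[0.71, -0.7, 0.01], [-0.3, -0.31, -0.9], [0.63, 0.64, -0.43]]
top [[453.3, 0.0, 320.6], [0.0, 453.3, 238.3], [0.0, 0.0, 1.0]] [-0.024  0.     0.     0.     0.   ] cam [0.399 0.051 1.278] [[0.0, -1.0, -0.0], [-1.0, -0.0, -0.09], [0.09, 0.0, -1.0]]
{'t': 0.1, 'joint_positions': array([-1.18070226,  0.60005736, -0.00256127,  1.60007004,  0.00177957,
        0.94289495, -0.07979269]), 'dq': array([ 0.00035999, -0.00107161, -0.00136719, -0.00253791, -0.00156963,
       -0.00058584, -0.00092813]), 'joint_torque': array([ 5.38003893e-03, -7.77990603e+01,  1.56964190e+00, -2.58625263e+01,
        1.26389164e-02,  5.53159683e-03,  3.82740538e-06]), 'eef_pos': array([0.32607107, 0.64705124, 0.23048701]), 'orientation': array([-3.14016918e+00,  1.06124578e-04,  2.67486726e+00]), 'ft_force': array([ 0.17090434, -0.95383756, -0.61406711]), 'wrist_torque': array([ 0.01562713, -0.02358387,  0.01281789]), 'finger_force': 0.0, 'finger_gap': 1.0032950473535955} -0.0187
```

View pics/scene0.png

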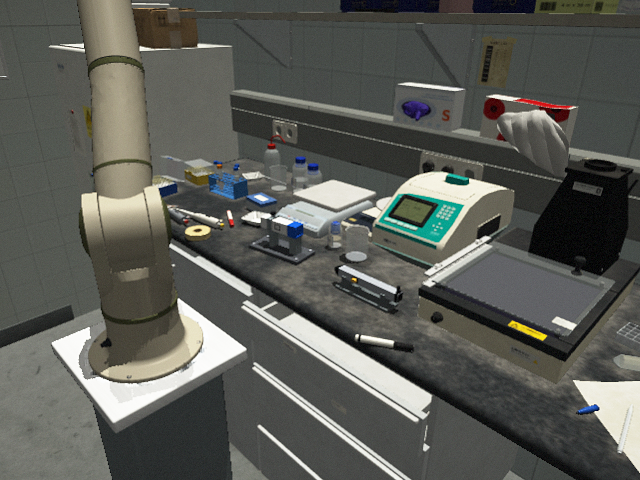

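View pics/top0.png

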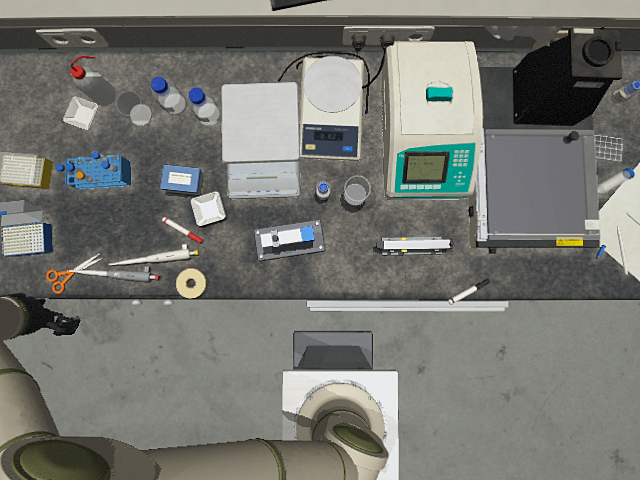

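The top view shows the tube on its rest at about (415,245). The stand is at (290,240), with its blue collar at (308,233) facing right (-y). I'll enlarge both.

```bash
python3 - <<'E'
import cv2,numpy as np
t=cv2.imread("pics/top0.png");s=cv2.imread("pics/scene0.png")
a=cv2.resize(t[210:275,245:465],(800,236),interpolation=cv2.INTER_CUBIC)
b=cv2.resize(s[205:320,240:420],(560,358),interpolation=cv2.INTER_CUBIC)
o=np.zeros((600,800,3),np.uint8);o[:236]=a;o[240:598,:560]=b
cv2.imwrite("pics/crop0.png",o)
E
```

```text
(no output)
```

View pics/crop0.png

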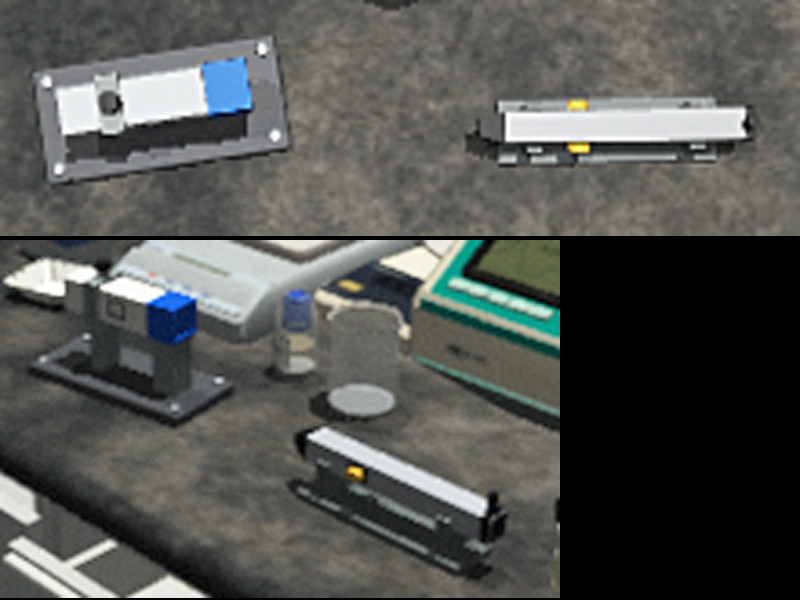

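The nose and buttons are on the left (buttons at about (404,244) in the full image) and the pin is on the right, so the nose already faces the mouth.

```bash
cat > h.py <<'E'
from plant import ctrl
import cv2,numpy as np
def cam(n):
    c=ctrl.calibration(n);return [np.array(c[k],float) for k in("intrinsics","dist_coeffs","R","t")]
def ray(n,px,z):
    K,d,R,t=cam(n);u=cv2.undistortPoints(np.array(px,float).reshape(-1,1,2),K,d).reshape(-1,2)
    D=np.c_[u,np.ones(len(u))]@R; C=-R.T@t
    return C+D*((z-C[2])/D[:,2])[:,None]
def proj(n,X):
    K,d,R,t=cam(n);return cv2.projectPoints(np.array(X,float).reshape(-1,1,3),cv2.Rodrigues(R)[0],t,K,d)[0].reshape(-1,2)
def tri(px1,px2):
    A=[];b=[]
    for n,p in(("top",px1),("scene",px2)):
        a,c=ray(n,p,0)[0],ray(n,p,.3)[0];v=(c-a)/np.linalg.norm(c-a);P=np.eye(3)-np.outer(v,v);A.append(P);b.append(P@a)
    return np.linalg.lstsq(np.vstack(A),np.hstack(b),rcond=None)[0]
def comps(m,off,amin=4):
    n,l,s,c=cv2.connectedComponentsWithStats(m.astype(np.uint8))
    return [(tuple(np.round(c[i]+off,1)),s[i,4],l==i) for i in range(1,n) if s[i,4]>=amin]
E
python3 - <<'E'
from h import *
t=cv2.imread("pics/top0.png");s=cv2.imread("pics/scene0.png")
def rect(m,off,z,lab):
    p=np.argwhere(m)[:,::-1].astype(np.float32)+np.float32(off)
    r=cv2.minAreaRect(p);W=ray("top",cv2.boxPoints(r),z)[:,:2]
    e=[np.linalg.norm(W[1]-W[0]),np.linalg.norm(W[2]-W[1])]
    w=ray("top",p,z)[:,:2];c=w.mean(0);v=np.linalg.svd(w-c,full_matrices=False)[2][0]
    print(lab,"px",np.round(r[0],1),len(p),"ctr",W.mean(0).round(4),"mean",c.round(4),"edges",np.round(e,4),"pca deg",np.degrees(np.arctan2(v[1],v[0])).round(2), "c0",W.round(3).tolist())
x0,y0=245,210
c=t[210:275,245:465].astype(int);h=cv2.cvtColor(t[210:275,245:465],cv2.COLOR_BGR2HSV).astype(int)
yel=(h[...,0]>15)&(h[...,0]<35)&(h[...,1]>150)&(h[...,2]>120)
for k in comps(yel,(x0,y0),2):print("btn",k[:2],ray("top",k[0],.042).round(4))
blue=(h[...,0]>100)&(h[...,0]<120)&(h[...,1]>130)
B=max(comps(blue&(h[...,2]>180),(x0,y0)),key=lambda k:k[1]);rect(B[2],(x0,y0),.1035,"blue")
wh=(h[...,1]<40)&(h[...,2]>170)
for k in comps(wh,(x0,y0),60):rect(k[2],(x0,y0),.054 if k[0][0]>350 else .1015,"white")
# bolts
for k in comps((h[...,1]<40)&(h[...,2]>150),(x0,y0),2):
    if k[1]<30:print("bolt?",k[:2],ray("top",k[0],.014)[0,:2].round(4))
hs=cv2.cvtColor(s[205:320,240:420],cv2.COLOR_BGR2HSV).astype(int)
for k in comps((hs[...,0]>15)&(hs[...,0]<35)&(hs[...,1]>150)&(hs[...,2]>120),(240,205),2):print("scene btn",k[:2],ray("scene",k[0],.042).round(4))
E
```

```text
btn ((np.float64(401.5), np.float64(238.5)), np.int32(4)) [[ 0.5133 -0.1694  0.042 ]]
btn ((np.float64(404.7), np.float64(238.3)), np.int32(3)) [[ 0.5138 -0.1781  0.042 ]]
btn ((np.float64(403.8), np.float64(249.9)), np.int32(14)) [[ 0.482  -0.1753  0.042 ]]
blue px [307.1 233.3] 159 ctr [0.5203 0.0874] mean [0.5202 0.0875] edges [0.0299 0.0363] pca deg -168.05 c0 [[0.536, 0.105], [0.54, 0.075], [0.504, 0.07], [0.5, 0.099]]
white px [280.4 237.1] 498 ctr [0.5101 0.1569] mean [0.5094 0.1558] edges [0.1054 0.0412] pca deg 98.77 c0 [[0.52, 0.213], [0.541, 0.11], [0.501, 0.101], [0.479, 0.204]]
white px [415.5 242.5] 602 ctr [ 0.5014 -0.2052] mean [ 0.4985 -0.2066] edges [0.1822 0.03  ] pca deg 90.99 c0 [[0.516, -0.114], [0.517, -0.297], [0.487, -0.296], [0.486, -0.114]]
bolt? ((np.float64(313.5), np.float64(221.0)), np.int32(2)) [0.5642 0.0725]
bolt? ((np.float64(316.8), np.float64(222.5)), np.int32(10)) [0.56   0.0632]
bolt? ((np.float64(307.5), np.float64(222.0)), np.int32(2)) [0.5613 0.0893]
bolt? ((np.float64(320.0), np.float64(228.0)), np.int32(3)) [0.5445 0.0541]
bolt? ((np.float64(257.0), np.float64(231.8)), np.int32(10)) [0.533  0.2308]
bolt? ((np.float64(320.3), np.float64(246.7)), np.int32(10)) [0.4919 0.053 ]
bolt? ((np.float64(391.5), np.float64(251.0)), np.int32(4)) [ 0.4807 -0.1459]
bolt? ((np.float64(436.5), np.float64(250.0)), np.int32(4)) [ 0.484 -0.272]
bolt? ((np.float64(384.2), np.float64(253.6)), np.int32(9)) [ 0.4733 -0.1255]
bolt? ((np.float64(394.0), np.float64(253.5)), np.int32(14)) [ 0.4737 -0.1529]
bolt? ((np.float64(417.0), np.float64(253.0)), np.int32(27)) [ 0.4753 -0.2172]
bolt? ((np.float64(438.5), np.float64(253.0)), np.int32(6)) [ 0.4756 -0.2775]
bolt? ((np.float64(260.9), np.float64(255.7)), np.int32(9)) [0.466  0.2188]
scene btn ((np.float64(354.2), np.float64(279.1)), np.int32(13)) [[ 0.488  -0.1736  0.042 ]]
```

The stand measurements agree. The base bolts give the axis at 99.0° and the mouth at about (0.5237, 0.0723), and the blue collar puts it at (0.522, 0.0725). The buttons are at about (0.498, -0.174, 0.042) and the tube points along about 91°. I'll move above the tube next.

```bash
cat >> h.py <<'E'
from scipy.spatial.transform import Rotation as Ro
def to(g,yaw_deg):
    "shift (cm) and turn (10deg) so the grasp point goes to g, tool down"
    o=ctrl.get_obs();R=Ro.from_euler("xyz",o["orientation"]).as_matrix()
    tgt=np.array(g)+[0,0,ctrl.tcp_to_grasp]
    d=R.T@(tgt-o["eef_pos"])*100
    y=np.degrees(o["orientation"][2]);print("shift",d.round(2),"turn",round(((y-yaw_deg+180)%360-180)/10,3),"rpy",np.degrees(o["orientation"]).round(2),"f",o["ft_force"].round(1),"t",o["t"],"pos",o["eef_pos"].round(4))
E
python3 -c "
from h import *
to([.498,-.187,.13],91);to([.498,-.187,.25],91)"
```

```text
shift [-52.88 -66.73  12.02] turn 6.226 rpy [-1.7992e+02  1.0000e-02  1.5326e+02] f [ 0.2 -1.  -0.6] t 0.1 pos [0.3261 0.6471 0.2305]
shift [-5.288e+01 -6.675e+01  2.000e-02] turn 6.226 rpy [-1.7992e+02  1.0000e-02  1.5326e+02] f [ 0.2 -1.  -0.6] t 0.1 pos [0.3261 0.6471 0.2305]
```

```bash
python3 -m crank '[[[-10,-12.5,0,1],[-20,-25,0,2],[-30,-37.5,0,3.5],[-40,-50,0,5],[-52.9,-66.7,0,6.2],[-52.9,-66.7,0,6.2],[-52.9,-66.7,0,6.2],[-52.9,-66.7,0,6.2]]]' 8.5; python3 -c "
from h import *
to([.498,-.187,.12],91)"
```

```text
t: 1.1
eef_pos: [0.4281, 0.1561, 0.2313]
orientation: [3.141, -0.0, 1.593]
ft_force: [1.2, 0.2, -0.1]
finger_gap: 0.991
finger_force: 0.0
shift [-34.46   6.22  13.  ] turn 0.029 rpy [179.98  -0.    91.29] f [ 1.2  0.2 -0.1] t 1.1 pos [0.4281 0.1561 0.2313]
```

```bash
python3 -m crank '[[[-34.5,6.2,0,0],[-34.5,6.2,0,0],[-34.5,6.2,0,0],[-34.5,6.2,4,0],[-34.5,6.2,8,0],[-34.5,6.2,10,0],[-34.5,6.2,10,0],[-34.5,6.2,10,0]]]' 8.5; python3 -c "
from h import *
for n in('top','scene'): cv2.imwrite('pics/%s1.png'%n,ctrl.get_image(n))
t=cv2.imread('pics/top1.png')[195:275,345:465];s=cv2.imread('pics/scene1.png')[205:320,290:440]
o=np.zeros((600,800,3),np.uint8);o[:320,:480]=cv2.resize(t,(480,320),interpolation=2);o[325:325+270,:352]=cv2.resize(s,(352,270),interpolation=2);cv2.imwrite('pics/c1.png',o)
to([.498,-.187,.042],91)"
```

```text
t: 2.1
eef_pos: [0.497, -0.1856, 0.1309]
orientation: [-3.14, -0.001, 1.592]
ft_force: [-0.2, -0.0, 0.4]
finger_gap: 0.997
finger_force: 0.0
shift [-0.27 -0.   10.88] turn 0.034 rpy [ 1.7996e+02 -3.0000e-02  9.1340e+01] f [-0.7 -0.  -0. ] t 2.2 pos [ 0.4979 -0.1844  0.1321]
```

View pics/c1.png

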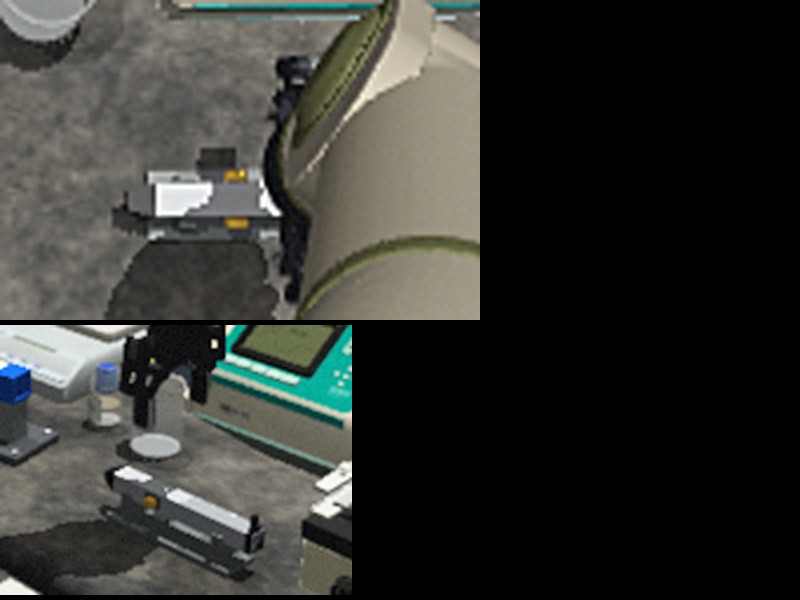

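The crop shows the buttons still at about (403.8,238.8) and (404,250.8) in the top image, as measured before. The open gripper is above the tube, behind them. I'll descend and close.

```bash
python3 -m crank '[[[-0.2,0,4,0],[-0.2,0,8,0],[-0.2,0,10,0],[-0.2,0,10.8,0],[-0.2,0,10.8,0],[-0.2,0,10.8,0]]]' 8.5; python3 -c "
from h import *
to([.498,-.187,.042],91)"
```

```text
t: 2.95
eef_pos: [0.4984, -0.1875, 0.0245]
orientation: [3.14, 0.0, 1.593]
ft_force: [-0.8, -0.6, 0.1]
finger_gap: 0.997
finger_force: 0.0
shift [ 0.05 -0.03  0.12] turn 0.029 rpy [1.799e+02 3.000e-02 9.129e+01] f [-0.8 -0.6  0.1] t 2.95 pos [ 0.4984 -0.1875  0.0245]
```

```bash
python3 -m crank '[[[0.05,0,0.1,0],[0.05,0,0.1,0],[0.05,0,0.1,0],[0.05,0,0.1,0],[0.05,0,0.1,0],[0.05,0,0.1,0],[0.05,0,0.1,0],[0.05,0,0.1,0]]]' 2; python3 -c "
from h import *
print(ctrl.get_obs()['wrist_torque'].round(2));to([.498,-.187,.17],91)"
```

```text
t: 3.95
eef_pos: [0.4978, -0.1872, 0.0227]
orientation: [3.141, 0.0, 1.593]
ft_force: [-0.8, 0.6, 6.7]
finger_gap: 0.27
finger_force: 58.6
[ 0.09  0.16 -0.1 ]
shift [  0.02   0.03 -12.86] turn 0.024 rpy [179.97   0.    91.24] f [-0.8  0.6  6.7] t 3.95 pos [ 0.4978 -0.1872  0.0227]
```

```bash
python3 -m crank '[[[0,0,-1,0],[0,0,-3,0],[0,0,-6,0],[0,0,-9,0],[0,0,-12,0],[0,0,-12,0],[0,0,-12,0]]]' 2; python3 -c "
from h import *
print(ctrl.get_obs()['wrist_torque'].round(2))
for n in('top','scene'): cv2.imwrite('pics/%s2.png'%n,ctrl.get_image(n))
t=cv2.imread('pics/top2.png')[195:275,345:465];s=cv2.imread('pics/scene2.png')[160:310,280:440]
o=np.zeros((600,800,3),np.uint8);o[:320,:480]=cv2.resize(t,(480,320),interpolation=2);o[:450,320:800]=cv2.resize(s,(480,450),interpolation=2);o[:320,:320]=cv2.resize(t,(480,320),interpolation=2)[:,:320];cv2.imwrite('pics/c2.png',o)
print(comps.__name__);to([.5,-.06,.085],99)"
```

```text
t: 4.82
eef_pos: [0.4973, -0.1868, 0.142]
orientation: [-3.141, -0.0, 1.593]
ft_force: [0.2, -0.3, -1.3]
finger_gap: 0.271
finger_force: 59.0
[-0.02  0.04  0.02]
comps
shift [12.68  0.59  7.51] turn -0.774 rpy [-1.7991e+02 -3.0000e-02  9.1260e+01] f [ 0.   0.2 -1.5] t 4.925 pos [ 0.4971 -0.1869  0.1414]
```

View pics/c2.png

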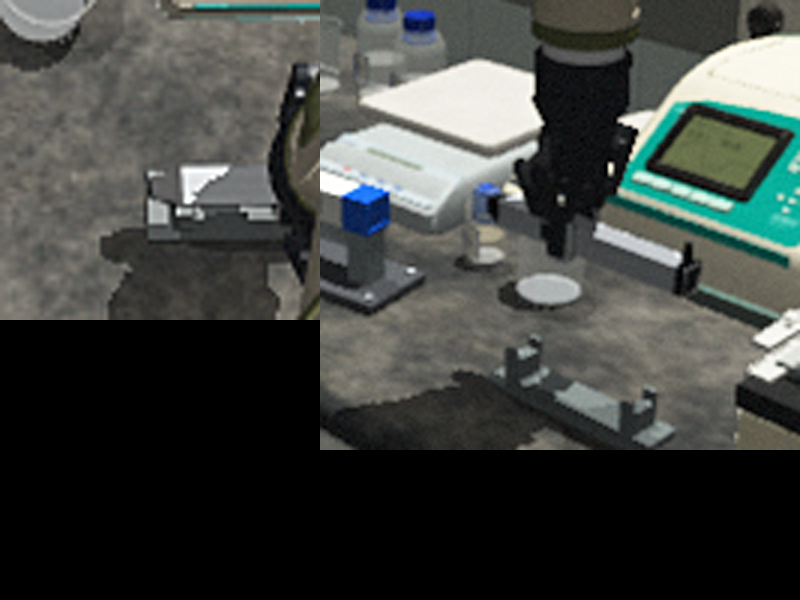

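The tube is held level at (0.497, -0.187), clear of its rest. I'll go to the pre-mouth pose.

```bash
python3 -c "
from h import *
to([.5393,-.0293,.0844],99);print(proj('top',[[.5393,-.0293,.1]]))"
```

```text
shift [15.66  4.58  7.57] turn -0.774 rpy [-1.7991e+02 -3.0000e-02  9.1260e+01] f [ 0.   0.2 -1.5] t 4.925 pos [ 0.4971 -0.1869  0.1414]
[[351.80175201 226.34000234]]
```

```bash
python3 -m crank '[[[4,1,0,-0.2],[9,3,0,-0.5],[13.8,4.7,0,-0.78],[13.8,4.7,2.5,-0.78],[13.8,4.7,5,-0.78],[13.8,4.7,7.5,-0.78],[13.8,4.7,7.5,-0.78],[13.8,4.7,7.5,-0.78]]]' 2; python3 -c "
from h import *
for n in('top','scene'): cv2.imwrite('pics/%s3.png'%n,ctrl.get_image(n))
t=cv2.imread('pics/top3.png')[200:270,260:380];s=cv2.imread('pics/scene3.png')[190:290,240:370]
o=np.zeros((600,800,3),np.uint8);o[:280,:480]=cv2.resize(t,(480,280),interpolation=2);o[282:582,:390]=cv2.resize(s,(390,300),interpolation=2);cv2.imwrite('pics/c3.png',o)
to([.5393,-.0293,.0844],99)"
```

```text
t: 5.92
eef_pos: [0.5415, -0.0485, 0.0674]
orientation: [-3.141, 0.0, 1.728]
ft_force: [-0.3, 0.1, -1.5]
finger_gap: 0.269
finger_force: 58.9
shift [1.92 0.03 0.23] turn 0.004 rpy [1.7994e+02 1.0000e-02 9.9040e+01] f [-1.6  0.4 -1.3] t 6.025 pos [ 0.542  -0.0483  0.068 ]
```

View pics/c3.png

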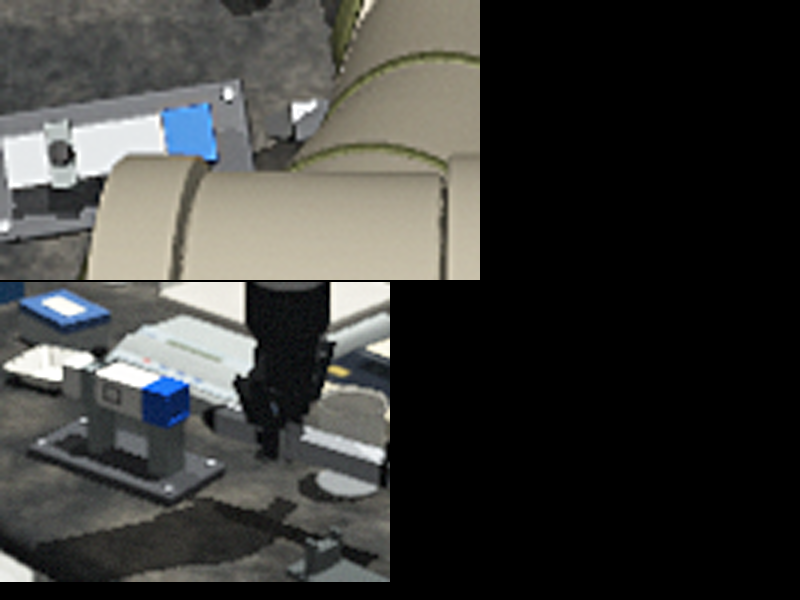

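The nose is about 35 mm short of the mouth. In the top view the tube top is visible at about (335,228) and the collar at (307,233). I'll compare their far edges at sub-pixel level.

```bash
python3 -c "
from h import *
g=cv2.imread('pics/top3.png').astype(float)
d=np.array([-.1564,.9877]);n=np.array([.9877,.1564]);m=np.array([.5232,.0724])
def edge(cols,r0,r1,ch,z,lab):
    for c in cols:
        v=g[r0:r1,c,ch];k=np.argmax(np.abs(np.diff(v)));lo,hi=v[max(0,k-2):k].mean() if k>1 else v[0],v[k+2:k+4].mean();h=(lo+hi)/2
        i=next((i for i in range(max(k-1,0),k+3) if (v[i]-h)*(v[i+1]-h)<=0),k)
        r=r0+i+(h-v[i])/(v[i+1]-v[i]+1e-9);w=ray('top',[c,r],z)[0,:2]
        print(lab,c,round(r,2),'lat mm',round((w-m)@n*1e3,1),'along',round((w-m)@d*1e3,1))
edge(range(303,313,2),220,235,0,.1035,'collar hi')
edge(range(305,313,2),234,247,0,.1035,'collar lo')
edge(range(331,341),219,230,1,.097,'tube hi')
edge(range(331,336),229,240,1,.097,'tube lo')
print(g[218:242,332:341:2,1].astype(int).T)
"
```

```text
collar hi 303 226.86 lat mm 17.7 along 23.3
collar hi 305 226.2 lat mm 18.6 along 17.9
collar hi 307 226.28 lat mm 17.6 along 12.8
collar hi 309 225.91 lat mm 17.7 along 7.5
collar hi 311 225.2 lat mm 18.8 along 2.1
collar lo 305 237.88 lat mm -11.7 along 22.5
collar lo 307 238.28 lat mm -13.5 along 17.5
collar lo 309 238.37 lat mm -14.5 along 12.4
collar lo 311 239.47 lat mm -18.2 along 7.7
tube hi 331 224.21 lat mm 14.2 along -50.2
tube hi 332 225.6 lat mm 10.2 along -52.2
tube hi 333 225.2 lat mm 10.8 along -55.0
tube hi 334 225.16 lat mm 10.5 along -57.6<string>:7: RuntimeWarning: Mean of empty slice.
  ret = ret.dtype.type(ret / rcount)
Traceback (most recent call last):
IndexError: index 11 is out of bounds for axis 0 with size 11
```

```bash
python3 -m crank '[[[1,0.06,0.2,0],[2.5,0.06,0.2,0],[3.5,0.06,0.2,0],[4.2,0.06,0.2,0],[4.2,0.06,0.2,0],[4.2,0.06,0.2,0]]]' 2; cat >> h.py <<'E'
def st(m=(.5232,.0724)):
    o=ctrl.get_obs();a=np.radians(99);d=np.array([np.cos(a),np.sin(a)]);n=np.array([d[1],-d[0]]);w=o["eef_pos"][:2]-m;f=o["ft_force"]
    print("grasp along",round(w@d*1e3,1),"lat",round(w@n*1e3,1),"z",round(o["eef_pos"][2]*1e3,1),"F along,lat,z",(f[:2]@d).round(1),(f[:2]@n).round(1),f[2].round(1),"tq",o["wrist_torque"].round(2),"yaw",np.degrees(o["orientation"][2]).round(2),"gap",round(o["finger_gap"],3),"t",o["t"])
E
python3 -c "
from h import *
st()"
```

```text
t: 6.78
eef_pos: [0.5357, -0.0069, 0.0653]
orientation: [3.141, 0.0, 1.729]
ft_force: [-0.5, 0.4, -1.4]
finger_gap: 0.267
finger_force: 58.9
grasp along -80.3 lat -0.1 z 65.3 F along,lat,z 0.5 -0.4 -1.4 tq [-0.01  0.01  0.02] yaw 99.04 gap 0.267 t 6.775
```

```bash
python3 -m crank '[[[0.2,0,0,0],[0.4,0,0,0],[0.6,0,0,0],[0.8,0,0,0],[0.8,0,0,0]]]' 2; python3 -c "
from h import *
st()"; python3 -m crank '[[[0.15,0,0,0],[0.3,0,0,0],[0.4,0,0,0],[0.4,0,0,0]]]' 2; python3 -c "
from h import *
st()"
```

```text
t: 7.4
eef_pos: [0.5343, 0.0015, 0.0653]
orientation: [3.142, -0.0, 1.729]
ft_force: [-0.5, -0.3, -1.3]
finger_gap: 0.27
finger_force: 58.9
grasp along -71.7 lat -0.1 z 65.3 F along,lat,z -0.2 -0.6 -1.3 tq [-0.02  0.02  0.03] yaw 99.07 gap 0.27 t 7.4
t: 7.9
eef_pos: [0.5337, 0.0054, 0.0653]
orientation: [3.142, -0.0, 1.729]
ft_force: [-0.2, -0.4, -1.0]
finger_gap: 0.27
finger_force: 58.9
grasp along -67.8 lat -0.1 z 65.3 F along,lat,z -0.4 -0.3 -1.0 tq [-0.05 -0.02  0.01] yaw 99.06 gap 0.27 t 7.9
```

Nose is about 20 mm in with the taper past the rim and no contact force. Continuing in small steps.

```bash
python3 -m crank '[[[0.2,0,0,0],[0.4,0,0,0],[0.6,0,0,0],[0.8,0,0,0],[0.8,0,0,0]]]' 2; python3 -c "
from h import *
st()"; python3 -m crank '[[[0.15,0,0,0],[0.3,0,0,0],[0.45,0,0,0],[0.6,0,0,0],[0.6,0,0,0]]]' 2; python3 -c "
from h import *
st()"
```

```text
t: 8.52
eef_pos: [0.5324, 0.0134, 0.0653]
orientation: [-3.142, -0.0, 1.729]
ft_force: [-0.1, -0.3, -1.1]
finger_gap: 0.267
finger_force: 58.9
grasp along -59.7 lat -0.1 z 65.3 F along,lat,z -0.2 -0.2 -1.1 tq [-0.04 -0.04 -0.02] yaw 99.08 gap 0.267 t 8.525
t: 9.15
eef_pos: [0.5315, 0.0193, 0.0653]
orientation: [3.142, -0.0, 1.729]
ft_force: [-0.2, -0.6, -0.6]
finger_gap: 0.272
finger_force: 58.9
grasp along -53.8 lat -0.1 z 65.3 F along,lat,z -0.6 -0.3 -0.6 tq [-0.07  0.01  0.  ] yaw 99.07 gap 0.272 t 9.15
```

```bash
python3 -m crank '[[[0.2,0,0,0],[0.4,0,0,0],[0.6,0,0,0],[0.8,0,0,0],[1.0,0,0,0],[1.2,0,0,0],[1.2,0,0,0]]]' 2; python3 -c "
from h import *
st()"; python3 -m crank '[[[0.2,0,0,0],[0.4,0,0,0],[0.6,0,0,0],[0.8,0,0,0],[1.0,0,0,0],[1.1,0,0,0],[1.1,0,0,0]]]' 2; python3 -c "
from h import *
st()"
```

```text
t: 10.02
eef_pos: [0.5296, 0.0311, 0.0653]
orientation: [3.142, -0.0, 1.729]
ft_force: [-0.6, -0.4, -0.7]
finger_gap: 0.274
finger_force: 58.9
grasp along -41.7 lat -0.2 z 65.3 F along,lat,z -0.3 -0.6 -0.7 tq [-0.01 -0.01  0.01] yaw 99.07 gap 0.274 t 10.025
t: 10.9
eef_pos: [0.5278, 0.0419, 0.0653]
orientation: [-3.142, 0.0, 1.729]
ft_force: [-0.6, -0.1, -1.0]
finger_gap: 0.276
finger_force: 58.9
grasp along -30.9 lat -0.2 z 65.3 F along,lat,z -0.0 -0.6 -1.0 tq [-0.06  0.01  0.02] yaw 99.06 gap 0.276 t 10.9
```

```bash
python3 -m crank '[[[0.2,0,0,0],[0.4,0,0,0],[0.6,0,0,0],[0.8,0,0,0],[0.9,0,0,0],[0.9,0,0,0]]]' 2; python3 -c "
from h import *
st()"; python3 -m crank '[[[0.1,0,0,0],[0.2,0,0,0],[0.3,0,0,0],[0.4,0,0,0],[0.5,0,0,0],[0.5,0,0,0]]]' 2; python3 -c "
from h import *
st()"
```

```text
t: 11.65
eef_pos: [0.5264, 0.0508, 0.0653]
orientation: [3.142, 0.0, 1.729]
ft_force: [0.5, -0.7, -1.5]
finger_gap: 0.272
finger_force: 58.9
grasp along -21.9 lat -0.2 z 65.3 F along,lat,z -0.7 0.4 -1.5 tq [-0.05 -0.03  0.  ] yaw 99.06 gap 0.272 t 11.65
t: 12.4
eef_pos: [0.5256, 0.0558, 0.0653]
orientation: [3.142, 0.0, 1.729]
ft_force: [-1.3, 0.3, -1.1]
finger_gap: 0.267
finger_force: 58.9
grasp along -16.8 lat -0.2 z 65.3 F along,lat,z 0.5 -1.2 -1.1 tq [-0.08  0.02  0.03] yaw 99.07 gap 0.267 t 12.4
```

```bash
python3 -m crank '[[[0.1,0,0,0],[0.2,0,0,0],[0.2,0,0,0],[0.2,0,0,0]]]' 2; python3 -c "
from h import *
st()
im=ctrl.get_image('scene');cv2.imwrite('pics/scene4.png',im);cv2.imwrite('pics/c4.png',cv2.resize(im[185:275,250:370],(800,600),interpolation=2))"
```

```text
t: 12.9
eef_pos: [0.5253, 0.0576, 0.0653]
orientation: [3.142, 0.0, 1.729]
ft_force: [0.2, -0.0, -1.0]
finger_gap: 0.269
finger_force: 58.9
grasp along -15.0 lat -0.2 z 65.3 F along,lat,z -0.1 0.1 -1.0 tq [-0.07  0.02  0.02] yaw 99.06 gap 0.269 t 12.9
```

View pics/c4.png

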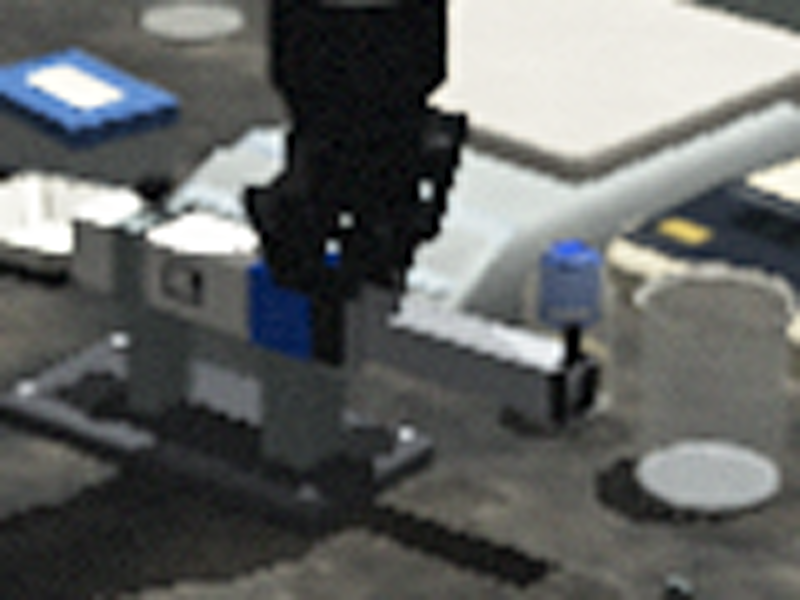

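The fingers are right at the rim without touching it, and the button fronts are about 6 mm inside. I'll release and move back along the tube.

```bash
python3 -m crank '[[[0,0,0,0],[0,0,0,0],[0,0,0,0],[0,0,0,0],[0,0,0,0]]]' 5; python3 -c "
from h import *
st()"; python3 -m crank '[[[-1.5,0,0,0],[-4,0,0,0],[-6.5,0,0,0],[-8.5,0,0,0],[-8.5,0,0,0],[-8.5,0,0,0]]]' 5; python3 -c "
from h import *
st()
im=ctrl.get_image('scene');cv2.imwrite('pics/scene5.png',im);cv2.imwrite('pics/c5.png',cv2.resize(im[185:275,250:370],(800,600),interpolation=2))"
```

```text
t: 13.58
eef_pos: [0.5254, 0.0576, 0.0653]
orientation: [3.142, 0.0, 1.729]
ft_force: [0.5, 0.2, 0.2]
finger_gap: 0.584
finger_force: 0.0
grasp along -14.9 lat -0.2 z 65.3 F along,lat,z 0.2 0.6 0.2 tq [-0.04 -0.   -0.01] yaw 99.06 gap 0.584 t 13.575
t: 14.32
eef_pos: [0.5386, -0.0262, 0.0652]
orientation: [-3.141, -0.0, 1.729]
ft_force: [0.6, 1.3, -0.3]
finger_gap: 0.588
finger_force: 0.0
grasp along -99.8 lat -0.2 z 65.2 F along,lat,z 1.2 0.8 -0.3 tq [ 0.04  0.04 -0.01] yaw 99.04 gap 0.588 t 14.325
```

View pics/c5.png

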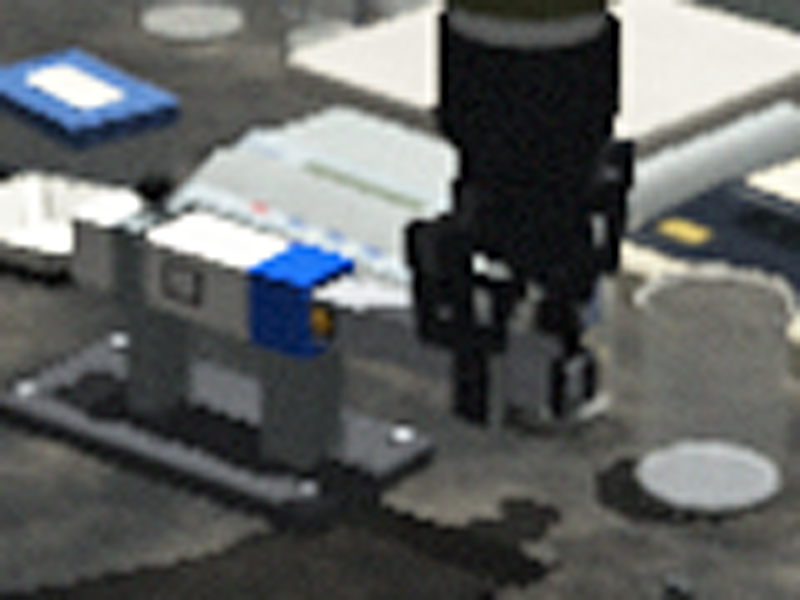

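The brass button's rear shows at the mouth, at about (298,233) in the full image, so its front is held inside. The fingers straddle the tube ahead of the pin. I'll close and push.

```bash
python3 -m crank '[[[0,0,0,0],[0,0,0,0],[0,0,0,0],[0,0,0,0],[0,0,0,0],[0,0,0,0]]]' 2; python3 -c "
from h import *
st()"; python3 -m crank '[[[0.1,0,0,0],[0.2,0,0,0],[0.3,0,0,0],[0.4,0,0,0],[0.4,0,0,0]]]' 2; python3 -c "
from h import *
st()"
```

```text
t: 15.12
eef_pos: [0.5387, -0.0262, 0.0653]
orientation: [-3.142, -0.0, 1.729]
ft_force: [0.7, 2.1, 0.3]
finger_gap: 0.274
finger_force: 59.9
grasp along -99.8 lat -0.1 z 65.3 F along,lat,z 2.0 1.0 0.3 tq [ 0.4   0.07 -0.02] yaw 99.06 gap 0.274 t 15.125
t: 15.75
eef_pos: [0.5382, -0.0223, 0.0653]
orientation: [3.141, 0.0, 1.729]
ft_force: [0.4, -2.0, 0.4]
finger_gap: 0.272
finger_force: 59.9
grasp along -95.9 lat -0.0 z 65.3 F along,lat,z -2.0 0.1 0.4 tq [-0.23 -0.09  0.  ] yaw 99.06 gap 0.272 t 15.75
```

```bash
python3 -m crank '[[[0.2,0,0,0],[0.4,0,0,0],[0.6,0,0,0],[0.8,0,0,0],[1.0,0,0,0],[1.2,0,0,0]]]' 2; python3 -c "
from h import *
st()"; python3 -m crank '[[[0.2,0,0,0],[0.4,0,0,0],[0.6,0,0,0],[0.8,0,0,0],[1.0,0,0,0],[1.2,0,0,0]]]' 2; python3 -c "
from h import *
st()"
```

```text
t: 16.5
eef_pos: [0.5362, -0.0104, 0.0653]
orientation: [3.141, 0.0, 1.729]
ft_force: [1.0, -1.8, -1.0]
finger_gap: 0.276
finger_force: 59.9
grasp along -83.8 lat -0.1 z 65.3 F along,lat,z -2.0 0.7 -1.0 tq [-0.32 -0.07 -0.03] yaw 99.06 gap 0.276 t 16.5
t: 17.25
eef_pos: [0.5343, 0.0015, 0.0653]
orientation: [3.142, 0.0, 1.729]
ft_force: [0.5, -2.2, -0.1]
finger_gap: 0.276
finger_force: 59.9
grasp along -71.8 lat -0.1 z 65.3 F along,lat,z -2.3 0.1 -0.1 tq [-0.3  -0.08  0.03] yaw 99.06 gap 0.276 t 17.25
```

```bash
python3 -m crank '[[[0.2,0,0,0],[0.4,0,0,0],[0.6,0,0,0],[0.8,0,0,0],[1.0,0,0,0],[1.2,0,0,0]]]' 2; python3 -c "
from h import *
st()"; python3 -m crank '[[[0.1,0,0,0],[0.2,0,0,0],[0.3,0,0,0]]]' 2; python3 -c "
from h import *
st()"; python3 -m crank '[[[0.07,0,0,0],[0.14,0,0,0],[0.2,0,0,0]]]' 2; python3 -c "
from h import *
st()"
```

```text
t: 18.0
eef_pos: [0.5324, 0.0133, 0.0653]
orientation: [3.142, 0.0, 1.729]
ft_force: [0.5, -2.4, -0.3]
finger_gap: 0.278
finger_force: 59.9
grasp along -59.8 lat -0.2 z 65.3 F along,lat,z -2.4 0.1 -0.3 tq [-0.27 -0.06  0.  ] yaw 99.06 gap 0.278 t 18.0
t: 18.38
eef_pos: [0.532, 0.0161, 0.0653]
orientation: [3.141, 0.0, 1.729]
ft_force: [-0.2, -1.4, 0.2]
finger_gap: 0.271
finger_force: 59.9
grasp along -56.9 lat -0.1 z 65.3 F along,lat,z -1.3 -0.4 0.2 tq [-0.35 -0.05 -0.02] yaw 99.05 gap 0.271 t 18.375
t: 18.75
eef_pos: [0.5316, 0.0181, 0.0653]
orientation: [3.142, 0.0, 1.729]
ft_force: [-0.2, -2.2, -0.0]
finger_gap: 0.273
finger_force: 59.9
grasp along -54.9 lat -0.2 z 65.3 F along,lat,z -2.1 -0.5 -0.0 tq [-0.35 -0.05 -0.  ] yaw 99.06 gap 0.273 t 18.75
```

```bash
cat > g.py <<'E'
from h import *
import sys
st();o=ctrl.get_obs();f=o["ft_force"][1]
sys.exit(not(-4<f<-0.8 and -.6<o["wrist_torque"][0]<-.15))
E
C="python3 -m crank"; q=/dev/null
$C '[[[0.07,0,0,0],[0.15,0,0,0]]]' 2 >$q; python3 g.py && $C '[[[0.07,0,0,0],[0.15,0,0,0]]]' 2 >$q && python3 g.py && $C '[[[0.07,0,0,0],[0.15,0,0,0]]]' 2 >$q && python3 g.py && $C '[[[0.07,0,0,0],[0.15,0,0,0]]]' 2 >$q && python3 g.py && $C '[[[0.07,0,0,0],[0.15,0,0,0]]]' 2 >$q && python3 g.py && $C '[[[0.07,0,0,0],[0.15,0,0,0]]]' 2 >$q && python3 g.py
```

```text
grasp along -53.4 lat -0.2 z 65.3 F along,lat,z -2.0 0.3 0.3 tq [-0.33 -0.11 -0.  ] yaw 99.06 gap 0.269 t 19.0
grasp along -51.9 lat -0.1 z 65.3 F along,lat,z -1.9 0.3 -0.1 tq [-0.26 -0.07 -0.01] yaw 99.06 gap 0.269 t 19.25
grasp along -50.4 lat -0.2 z 65.3 F along,lat,z -1.8 -0.3 -0.5 tq [-0.33 -0.13 -0.01] yaw 99.06 gap 0.271 t 19.5
grasp along -48.9 lat -0.2 z 65.3 F along,lat,z -2.4 -0.6 0.7 tq [-0.32 -0.08  0.01] yaw 99.06 gap 0.275 t 19.75
grasp along -47.4 lat -0.2 z 65.3 F along,lat,z -1.6 -0.3 2.2 tq [-0.33 -0.1  -0.  ] yaw 99.06 gap 0.267 t 20.0
grasp along -45.9 lat -0.2 z 65.3 F along,lat,z -2.0 -0.5 0.2 tq [-0.3  -0.07 -0.01] yaw 99.06 gap 0.27 t 20.25
```

```bash
C="python3 -m crank"; q=/dev/null
$C '[[[0.07,0,0,0],[0.15,0,0,0]]]' 2 >$q; python3 g.py && $C '[[[0.07,0,0,0],[0.15,0,0,0]]]' 2 >$q && python3 g.py && $C '[[[0.07,0,0,0],[0.15,0,0,0]]]' 2 >$q && python3 g.py && $C '[[[0.07,0,0,0],[0.15,0,0,0]]]' 2 >$q && python3 g.py && $C '[[[0.07,0,0,0],[0.15,0,0,0]]]' 2 >$q && python3 g.py && $C '[[[0.07,0,0,0],[0.15,0,0,0]]]' 2 >$q && python3 g.py && $C '[[[0.07,0,0,0],[0.15,0,0,0]]]' 2 >$q && python3 g.py
```

```text
grasp along -44.4 lat -0.2 z 65.3 F along,lat,z -2.2 -0.1 -0.2 tq [-0.32 -0.04  0.  ] yaw 99.05 gap 0.274 t 20.5
grasp along -42.9 lat -0.2 z 65.3 F along,lat,z -2.5 -0.1 -0.4 tq [-0.34 -0.04 -0.04] yaw 99.06 gap 0.27 t 20.75
grasp along -41.4 lat -0.2 z 65.3 F along,lat,z -2.0 -0.7 0.1 tq [-0.28 -0.09 -0.02] yaw 99.05 gap 0.27 t 21.0
grasp along -39.9 lat -0.2 z 65.3 F along,lat,z -1.9 -0.6 -0.0 tq [-0.33 -0.09 -0.  ] yaw 99.05 gap 0.275 t 21.25
grasp along -38.4 lat -0.2 z 65.3 F along,lat,z -2.7 -0.1 0.2 tq [-0.33 -0.07 -0.04] yaw 99.05 gap 0.269 t 21.5
grasp along -36.9 lat -0.2 z 65.3 F along,lat,z -1.9 0.2 0.9 tq [-0.3  -0.1  -0.05] yaw 99.06 gap 0.272 t 21.75
grasp along -35.4 lat -0.2 z 65.3 F along,lat,z -1.9 -0.0 0.1 tq [-0.33 -0.05  0.01] yaw 99.05 gap 0.271 t 22.0
```

```bash
C="python3 -m crank"; q=/dev/null
python3 -c "
from h import *
w=ray('scene',[277.3,227.8],.085)
p=np.array([.5232,.0724])+np.outer(np.arange(.04,.08,.004),[-.1564,.9877])-np.array([.9877,.1564])*.0165
print(proj('scene',np.c_[p,np.full(10,.085)]).round(1).tolist())"
$C '[[[0.07,0,0,0],[0.15,0,0,0]]]' 2 >$q; python3 g.py && $C '[[[0.07,0,0,0],[0.15,0,0,0]]]' 2 >$q && python3 g.py && $C '[[[0.07,0,0,0],[0.15,0,0,0]]]' 2 >$q && python3 g.py && $C '[[[0.07,0,0,0],[0.15,0,0,0]]]' 2 >$q && python3 g.py && $C '[[[0.07,0,0,0],[0.15,0,0,0]]]' 2 >$q && python3 g.py
```

```text
[[284.1, 229.7], [283.1, 229.3], [282.0, 229.0], [281.0, 228.6], [279.9, 228.3], [278.9, 228.0], [277.8, 227.6], [276.8, 227.3], [275.7, 227.0], [274.7, 226.6]]
grasp along -33.9 lat -0.2 z 65.3 F along,lat,z -2.7 -0.4 0.9 tq [-0.31 -0.07 -0.05] yaw 99.05 gap 0.278 t 22.25
grasp along -32.4 lat -0.2 z 65.3 F along,lat,z -2.1 0.2 0.3 tq [-0.35 -0.05 -0.02] yaw 99.06 gap 0.272 t 22.5
grasp along -30.9 lat -0.2 z 65.3 F along,lat,z -2.2 0.3 0.9 tq [-0.39 -0.11 -0.04] yaw 99.05 gap 0.27 t 22.75
grasp along -29.1 lat -0.3 z 65.2 F along,lat,z 1.7 -2.9 -0.6 tq [0.05 0.61 0.36] yaw 99.07 gap 0.273 t 23.0
```

The force dropped at a button depth of about 68 mm, where the image puts the window at about 66 mm. Checking whether both buttons popped.

```bash
python3 -m crank '[[[0,0,0,0],[0,0,0,0]]]' 2 >/dev/null; python3 -c "
from h import *
st()
im=ctrl.get_image('scene');tt=ctrl.get_image('top');o=np.zeros((600,800,3),np.uint8);o[:300,:400]=cv2.resize(im[200:260,250:330],(400,300),interpolation=2);o[302:602,:800]=cv2.resize(tt[205:265,250:410],(800,300),interpolation=2)[:298];cv2.imwrite('pics/c6.png',o)"
```

```text
grasp along -28.7 lat -0.3 z 65.2 F along,lat,z 2.5 -0.8 -1.0 tq [0.59 0.11 0.06] yaw 99.11 gap 0.273 t 23.25
```

View pics/c6.png

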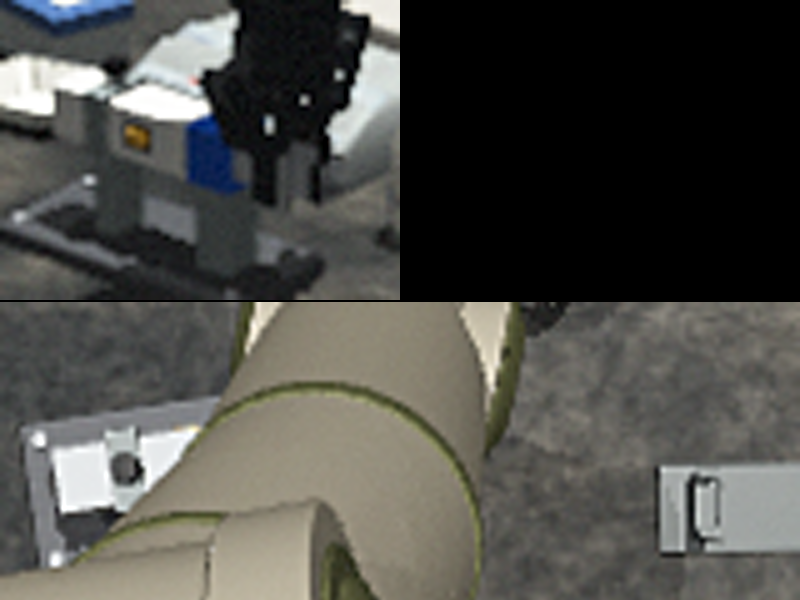

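Brass fills the near window, and a sliver of brass shows on the far side in the top view. I'll release, retreat upward and check again.

```bash
python3 -m crank '[[[0,0,0,0],[0,0,0,0],[0,0,0,0],[0,0,0,0],[0,0,0,0]]]' 6; python3 -m crank '[[[0,0,-3,0],[0,0,-8,0],[0,0,-13,0],[-6,0,-15,0],[-12,0,-15,0],[-18,0,-15,0],[-24,0,-15,0],[-24,0,-15,0]]]' 6; python3 -c "
from h import *
st()
im=ctrl.get_image('scene');tt=ctrl.get_image('top');o=np.zeros((600,800,3),np.uint8);o[:300,:400]=cv2.resize(im[200:260,250:330],(400,300),interpolation=2);o[302:602,:800]=cv2.resize(tt[205:265,250:410],(800,300),interpolation=2)[:298];cv2.imwrite('pics/c7.png',o)
h=cv2.cvtColor(tt[205:275,245:330],cv2.COLOR_BGR2HSV).astype(int)
for k in comps((h[...,0]>12)&(h[...,0]<38)&(h[...,1]>100)&(h[...,2]>90),(245,205),1):print('btn',k[:2],ray('top',k[0],.085).round(4))
m=np.array([.5232,.0724,0]);d=np.array([-.1564,.9877,0]);n=np.array([.9877,.1564,0])
print(proj('top',[m+.068*d+s*.0185*n+[0,0,.088] for s in(1,-1)]).round(1))"
```

```text
t: 23.98
eef_pos: [0.5276, 0.0432, 0.0653]
orientation: [3.142, 0.0, 1.729]
ft_force: [-0.2, 0.9, -0.7]
finger_gap: 0.703
finger_force: 0.0
t: 24.98
eef_pos: [0.5648, -0.1997, 0.2156]
orientation: [3.141, 0.003, 1.721]
ft_force: [0.2, 0.9, -0.3]
finger_gap: 0.708
finger_force: 0.0
grasp along -275.2 lat -1.5 z 215.6 F along,lat,z 0.9 0.4 -0.3 tq [ 0.12  0.06 -0.05] yaw 98.61 gap 0.708 t 24.975
btn ((np.float64(288.5), np.float64(243.9)), np.int32(11)) [[0.4937 0.1369 0.085 ]]
[[286.5 229.8]
 [288.5 243.6]]
```

View pics/c7.png

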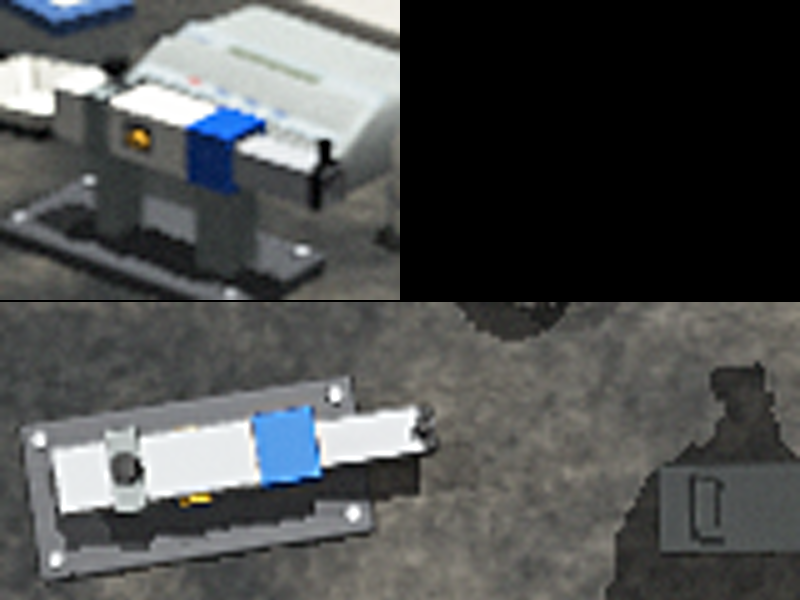

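The near button stands out of its window at (288.5,243.9). Brass is also faintly visible past the far edge at about (287,230), where a held-in button would be hidden. Both have popped, the tube is at rest, and the gripper is clear.

```bash
python3 -m crank '[[[0,0,0,0],[0,0,0,0]]]'>/dev/null; python3 -c "
from h import *
print(ctrl.get_image('top')[226:234,283:292].tolist()[2:6]);print(ctrl.sign_off())"
```

```text
[[[132, 132, 130], [136, 136, 133], [136, 133, 129], [137, 131, 129], [133, 130, 128], [134, 129, 124], [133, 129, 126], [135, 132, 130], [132, 130, 129]], [[131, 130, 129], [129, 129, 128], [123, 128, 131], [135, 139, 140], [143, 150, 150], [153, 164, 165], [139, 141, 144], [154, 149, 147], [166, 163, 160]], [[155, 150, 148], [154, 160, 163], [144, 166, 179], [175, 191, 198], [202, 220, 224], [221, 245, 247], [199, 212, 217], [227, 225, 223], [248, 247, 244]], [[228, 226, 223], [250, 248, 244], [250, 247, 243], [247, 243, 240], [245, 242, 237], [244, 240, 236], [242, 240, 235], [240, 239, 235], [239, 237, 234]]]
the job is handed in; nothing more can be done
None
```

The tube is in the socket with its buttons about 68 mm inside the mouth, and I handed the job in; the near button is clearly out, while the far one shows only as a faint brass tint at its window, and the verdict was not shown to me.

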